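# Release two pinch catches and hold the carrier gate wide

### The job

Open the barred gate of the white slide carrier for a colleague who is about to lift out the box inside. Squeeze the tall round-post catch fully shut first and only then the low square-post catch, take the gate's black upright post and swing the gate out past its ball detent until it stands wide open, at about a right angle to the doorway. The closing spring pulls it back, so finish while still gripping the post and holding the gate there; leave the box inside, the timer, the vial and the petri dish where they are.

Things in the scene. Friction and masses are not known exactly. Their poses are not given: they have to be found in the camera images.
- carrier: White slide carrier screwed to the bench, open on top: base plate 225 x 212 x 6 mm, walls 92 mm high, an aluminium header bar over the doorway (212 long, top 110 mm above the bench, 6 to 46 mm along +x). Origin on the bench, mid-doorway, in the plane of the shut gate; +x points into the carrier (away from the robot), +y left along the doorway, z up.
- tall_catch: Pinch catch with two tall upright black round posts, 12 mm thick, tops 48 mm above the header bar. Origin on top of the bar (110 mm above the bench), midway between the posts as they start; axes as the carrier's. Fixed post centred 17 mm to -y, sliding post starts 17 mm to +y (46 mm over the outsides, 34 mm when squeezed). The catches stand 90 mm apart; which is on the left varies.
- low_catch: Pinch catch with the low posts: same as the tall one, but the posts are square, 12 mm thick along y, 22 mm along x, tops only 28 mm above the header bar. Same spacing, origin and axes.
- tall_slide (a joint): Travel of the tall catch's sliding post towards its fixed post (along the catch's -y), m: 0 locks the gate, 0.012 is fully squeezed and frees it; it needs about 3 N and stays where it is left.
- low_slide (a joint): The same for the low catch.
- gate_swing (a joint): Swing of the gate, rad: 0 shut, 1.57 at a right angle, stop at 1.7. It turns clockwise seen from above, so its free right end comes out towards the robot. Locked while either catch is out. A sprung ball in the base plate gives a detent at about 0.3 to 0.55 rad (about 6 to 9 N at the post); a closing spring pulls back with about 0.2 to 0.4 N m (1.5 to 3 N at the post) and swings it shut if let go.
- gate_hinge (a point): Point on the gate's vertical hinge axis, 135 mm above the bench; the axis is 80 mm towards the carrier's +y from its origin.
- gate: Barred steel gate, 160 mm wide, 8 mm thick, from 10 to 108 mm above the bench. Its handle is a black round upright post, 14 mm thick, from 59 to 151 mm above the bench, standing 45 mm in front of the gate, 142 mm from the hinge axis, held by two arms below 102 mm. Origin on the hinge axis at bench level; turns with the gate, its -y running along the gate to the free end, z up.
- gate_grip (a point): Place to grip the gate's post: on the post's axis, 135 mm above the bench (16 mm below its top).
- gate_post_top (a point): Top of the gate's black post, on its axis, 151 mm above the bench.
- slide_store: Grey closed slide box, 94 x 118 x 37 mm, standing loose inside the carrier; origin at the centre of its underside.
- timer: White lab timer, 66 x 66 x 24 mm, loose on the bench; bystander; origin at the centre of its underside.
- vial: Small glass vial with a white cap, 19 mm thick, 54 mm high, standing loose; bystander; origin at the centre of its underside.
- petri: Petri dish, 90 mm across, 15 mm high, loose; bystander; origin at the centre of its underside.

How it is judged:
On the way, in this order (a step that is already met when the one before it is completed fails the run):
1. the tall catch is squeezed in while the low one still locks (value of joint tall_slide above 0.0095 m and value of joint low_slide below 0.004 m), for 0.2 s.
2. the low catch is squeezed in too (value of joint each of tall_slide, low_slide above 0.0095 m), for 0.2 s.
3. the gate has passed its detent (value of joint gate_swing above 0.7 rad), for 0.1 s.
At the end, for the whole second after the job is handed in: Both catches squeezed in (9.5 of 12 mm or more); gate still, at 1.3 rad or more, held by fingers gripping the black post within 35 mm of its grip place with over 1 N; the box inside within 15 mm and the bystanders within 20 mm of where they began (all of step 2 and value of joint gate_swing above 1.3 rad and velocity of joint gate_swing between -0.1 and 0.1 rad/s and contact force between the fingers and gate above 1 N and distance between the grasp point and gate_grip below 0.035 m and distance of slide_store from where it was at the start of the episode below 0.015 m and distance of each of timer, vial, petri from where it was at the start of the episode below 0.02 m); the arm keeps its last pose, push and grip.
It fails at once if the low catch is squeezed before the tall one is in (value of joint low_slide above 0.005 m and value of joint tall_slide below 0.008 m).
It fails at once if the box inside or a bystander is shoved away (distance of any of slide_store, timer, vial, petri from where it was at the start of the episode above 0.03 m).
It also fails if it takes over 54 s, if anything falls off the work surface, if the arm or the gripper's body presses on something with over 40 N, if the wrist force passes 120 N, or if a joint passes its speed limit or range.

### The arm

A 7-joint arm with a two-finger parallel gripper is mounted at the origin on a cart in front of the work surface, level with it; the furniture and walls round the work are solid. World frame = base frame: x ahead of the robot, y to its left, z up, the work surface at z = 0. Lengths are in m, angles in rad, forces in N, time in s.
With the tool pointing down it reaches from about 0.35 to 0.9 m from the base axis. Payload 8.1 kg.
Tool frame: the origin (TCP) lies at the very end of the fingers, on their centre line; the grasp point (between the pads) lies 19 mm behind it; z points along the fingers, y is the line along which they close (so a half turn about z gives the same grasp; the last joint's range is limited). The gripper opens to 92 mm and grips with 3 to 60 N. Pads are 19 mm wide; open, the fingers measure 130 mm over their backs; the gripper's body (75 mm by 190 mm) begins 47 mm behind the grasp point.
Start: joints at [1.232, 0.434, 0.025, 1.573, -0.012, 1.134, -0.075], TCP at [0.146, -0.608, 0.227] pointing down, gripper open.
Joint ranges: [-2.62, 2.62], [-0.44, 2.09], [-1.27, 1.32], [0.08, 2.57], [-1.32, 4.46], [0.12, 2], [-2.74, 2.74]. Speed limits (rad/s): [2.22, 2.22, 3.01, 3.01, 3.14, 3.14, 3.14].

### API

Orientations are given as a unit quaternion [w, x, y, z].
In Python, from bench import readout, snapshot, ctrl, finder gives the robot as it stands.
- The arm moves only by the tool step_arm, never from a script. Its argument "motion" is a list of rows, each a list of 4 numbers: the shift along the tool's x, y, z in mm, then the turn about the tool's z in rad. In form: [[tx, ty, tz, yaw], ...]. A call has 1 to 8 rows; each row shifts and turns the commanded pose from where the row before left it, along the tool's axes as they then stand; what a row does not reach is not made up. A row lasts 1/10 s, in which the tool goes at most 50 mm and 8.59 degrees, less where a joint would pass 70% of its speed; a pose out of reach is approached as far as the arm can. A call with a gripper value outside its range is refused whole. "hand" is the opening, from 0 (shut) to 1 (fully open), set as the call begins (left out, the last holds). The fingers move at their own pace and stop on an object; "newtons" is the grip in N (left out, the last holds). Time passes only in rows, so rows that do not move let the fingers close. It gives the time, the measured TCP pose, the force, the opening and the grip force at its end, in the units of the state.
- readout.get_state(): the state, without advancing time (a new reading comes with each control period).
- snapshot(name): name is "scene" or "top" or "wrist"; returns a dict with "image" (420x560x3 uint8, red, green, blue), "vertical_fov" (degrees; the focal length in pixels is half the picture's height over the tangent of half this angle, whatever the lens; pixels are square), "cx", "cy" (the principal point, pixels), "T" (4x4, takes a point from camera to world coordinates). Camera axes: x right, y up, looking along -z (the intrinsics and any distortion apply to the point x, -y, -z); pixel columns grow to the right and rows downward; lengths in m; the calibration is good to about 2 mm. A picture is of the moment at which its call begins. There is no depth.
- ctrl.finish_job(): hands the job in; it is judged then, once.
Trained networks look in a picture, given as the dict that the camera call returned (one of the last four; its "shot" number tells which), for a name from the list of things; names that differ only in an ending like _2 or _b are one class to them, and where a whole thing is asked for, a point or a joint stands for the part that bears it (a point fixed in the world has none). Each returns a list of dicts, best first, with "score" (0 to 1); they miss things now and then, are a little off and sometimes report something else, mostly with a low value. They report only what shows in the picture. A call takes as long as a camera call.
- finder.boxes_of(thing, picture): "bbox" ([left, top, width, height] in pixels, round what is visible of it).
The state is a dict: "t": time; "joint_positions": joint angles; "dq": joint speeds; "tau": joint torques, N m; "eef_pos": TCP position; "tool_rot": TCP orientation; "ft_force": force on the tool from outside, world axes, zero at the start; "wrist_torque": the same for the moment, N m; "gripper_width": opening from 0.0 (shut) to 1.0 (fully open); "grip_force": force on a finger pad.
Only numpy, scipy, OpenCV 4.12 (cv2) and the standard library are available. Lean on these libraries where they do the work, as an engineer would, in place of code of your own. Each camera call takes 0.05 s, during which the arm holds its last target. There are 200 camera calls.

## Working session

There is one attempt and no reset: what is moved stays moved. The work goes in short steps, Python scripts to look and compute and a tool call to move; the robot and the scene stay as the last step left them, time stands still between calls to the robot, and variables do not carry over. Pictures are saved under pics/ and viewed, at most 10 in all, crops included, and the job is handed in when it is done.

Besides the shell and the picture viewer there is one more tool, called after "Request:" by a JSON object that holds its "name" and its "arguments". step_arm: Moves the arm, as the interface text tells. Its arguments: {"type":"object","properties":{"motion":{"type":"array","items":{"type":"array","items":{"type":"number"}}},"hand":{"type":"number"},"newtons":{"type":"number"}},"required":["motion"]}

```bash
mkdir -p pics; cat > h.py <<'E'
import numpy as np, cv2
from bench import readout, snapshot, ctrl, finder
def save(p,n): cv2.imwrite('pics/'+n,p['image'][:,:,::-1])
def ray(p,u,v):
    f=210/np.tan(np.radians(p['vertical_fov'])/2)
    d=np.array([(u-p['cx'])/f,-(v-p['cy'])/f,-1.]); T=np.array(p['T'])
    return T[:3,3],T[:3,:3]@d
def atz(p,u,v,z):
    o,d=ray(p,u,v); return o+d*(z-o[2])/d[2]
def proj(p,X):
    f=210/np.tan(np.radians(p['vertical_fov'])/2);T=np.array(p['T'])
    c=T[:3,:3].T@(np.asarray(X)-T[:3,3]); return p['cx']+f*c[0]/-c[2],p['cy']-f*c[1]/-c[2]
E
python3 - <<'E'
from h import *
s=readout.get_state();print(s)
for n in ['scene','top']:
    p=snapshot(n);save(p,n+'0.png');print(n,{k:p[k] for k in p if k!='image'})
    for t in ['carrier','tall_catch','low_catch','gate','gate_post_top','slide_store','timer','vial','petri']:
        print(t,[(np.round(b['bbox']).tolist(),round(b['score'],2)) for b in finder.boxes_of(t,p)[:2]])
E
```

```text
{'t': 0.0, 'joint_positions': array([ 1.23237101,  0.43523298,  0.02495036,  1.57408549, -0.01160357,
        1.13401234, -0.07509673]), 'dq': array([ 2.02488046e-04,  2.51488014e-04,  2.91755968e-05, -4.49831330e-04,
        7.56697944e-04,  1.56637556e-04, -1.74634519e-04]), 'tau': array([-3.99312885e-04, -6.67854238e+01,  9.84755158e-01, -3.14463723e+01,
       -6.05364516e-02,  4.28590004e-02,  1.68496745e-04]), 'eef_pos': array([ 0.14586673, -0.6072123 ,  0.22594299]), 'tool_rot': array([-7.80636661e-04,  9.93058827e-01,  1.17616036e-01, -1.58868279e-04]), 'ft_force': array([-0.52302723, -0.43763505,  0.62612951]), 'wrist_torque': array([-0.00915919,  0.01490773, -0.00496997]), 'grip_force': 0.0, 'gripper_width': 1.0002790853964452}
scene {'vertical_fov': 48.25020779768205, 'cx': 284.74751384777426, 'cy': 215.96911277827215, 'T': array([[-0.83353299,  0.33809128, -0.43694055,  0.08106753],
       [-0.55230436, -0.52928606,  0.64406223,  0.8325907 ],
       [-0.01351472,  0.77817129,  0.62790668,  0.88192239],
       [ 0.        ,  0.        ,  0.        ,  1.        ]]), 'shot':
[... 783 characters left out ...]
02],
       [ 9.70249879e-03,  1.35370098e-01,  9.90747596e-01,
         1.20438339e+00],
       [ 0.00000000e+00,  0.00000000e+00,  0.00000000e+00,
         1.00000000e+00]]), 'shot': 2}
carrier [([213.0, 158.0, 80.0, 84.0], 0.62), ([227.0, 206.0, 57.0, 20.0], 0.39)]
tall_catch [([260.0, 191.0, 16.0, 19.0], 0.78)]
low_catch [([230.0, 195.0, 18.0, 20.0], 0.72)]
gate [([228.0, 206.0, 58.0, 19.0], 0.67)]
gate_post_top [([228.0, 207.0, 53.0, 18.0], 0.69)]
slide_store [([236.0, 169.0, 40.0, 26.0], 0.89), ([228.0, 196.0, 9.0, 20.0], 0.2)]
timer [([358.0, 227.0, 27.0, 22.0], 0.95)]
vial [([152.0, 258.0, 8.0, 6.0], 0.63)]
petri [([363.0, 161.0, 30.0, 29.0], 0.56), ([261.0, 195.0, 5.0, 15.0], 0.21)]
```

```bash
python3 - <<'E'
import cv2
a=cv2.imread('pics/top0.png')[140:270,140:400];b=cv2.imread('pics/scene0.png')[160:380,180:390]
cv2.imwrite('pics/a.png',cv2.resize(a,None,fx=3,fy=3,interpolation=cv2.INTER_CUBIC))
cv2.imwrite('pics/b.png',cv2.resize(b,None,fx=2.7,fy=2.7,interpolation=cv2.INTER_CUBIC))
E
```

```text
(no output)
```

View pics/a.png

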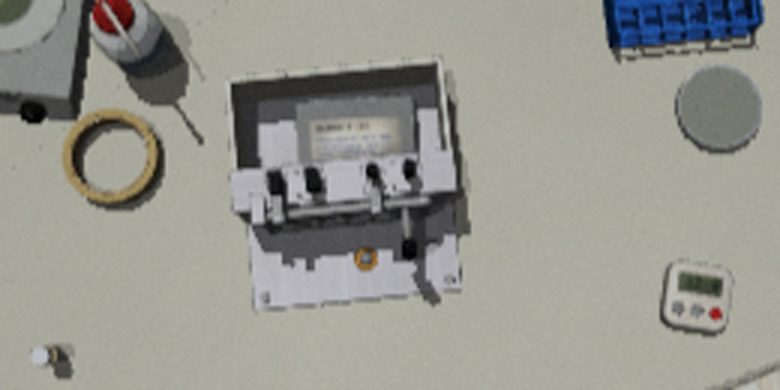

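View pics/b.png

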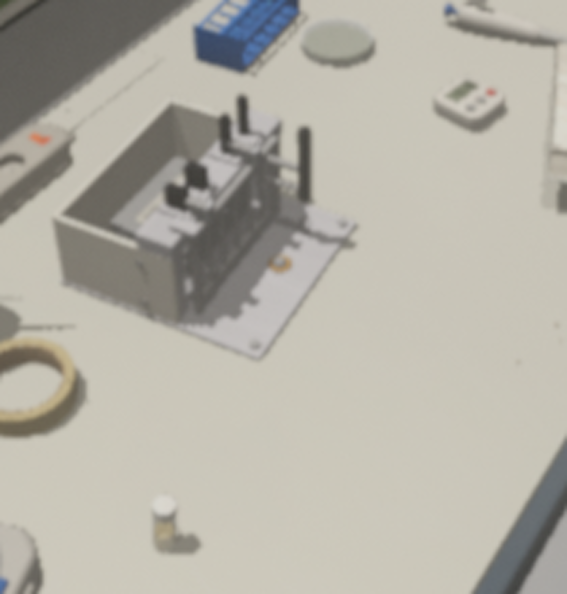

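The top view crop shows the low square posts on the left (crop 276,178 / 314,175), the tall round posts on the right (373,172 / 409,170) and the gate post top at about (409,243). The base plate's front edge runs from (255,308) to (460,290), so the carrier is yawed a few degrees. The scene view agrees.

```bash
python3 - <<'E'
from h import *
p=snapshot('top')
q=lambda u,v,z:np.round(atz(p,140+u/3,140+v/3,z),4)
for n,u,v,z in [('tallL',373,168,.155),('tallR',409,165,.155),('lowL',276,175,.138),('lowR',314,172,.138),('post',409,243,.151),('plateFL',255,308,.006),('plateFR',460,290,.006),('wallBL',232,82,.092),('wallBR',440,60,.092),('vial',42,355,.054),('timer',697,295,.02),('petri',720,108,.015)]:
    print(n,q(u,v,z))
from scipy.spatial.transform import Rotation as R
s=readout.get_state();w=snapshot('wrist');T=np.array(w['T']);print(np.round(T,3),w['vertical_fov'],w['cx'],w['cy'])
RR=R.from_quat(s['tool_rot'][[1,2,3,0]]).as_matrix();print(RR.round(3),(RR.T@(T[:3,3]-s['eef_pos'])).round(4))
print((RR.T@T[:3,:3]).round(3))
E
```

```text
tallL [0.6642 0.0735 0.155 ]
tallR [0.667 0.041 0.155]
lowL [0.6605 0.1626 0.138 ]
lowR [0.6634 0.1279 0.138 ]
post [0.5966 0.0409 0.151 ]
plateFL [0.5468 0.1958 0.006 ]
plateFR [ 0.5654 -0.012   0.006 ]
wallBL [0.7594 0.2115 0.092 ]
wallBR [0.782  0.0107 0.092 ]
vial [0.4982 0.3944 0.054 ]
timer [ 0.5598 -0.2498  0.02  ]
petri [ 0.7534 -0.281   0.015 ]
[[ 0.234  0.94   0.249  0.213]
 [-0.972  0.226  0.06  -0.592]
 [ 0.    -0.256  0.967  0.384]
 [ 0.     0.     0.     1.   ]] 70.94199494837643 279.23118457943883 217.822840778913
[[ 0.972  0.234 -0.   ]
 [ 0.234 -0.972 -0.   ]
 [-0.     0.    -1.   ]] [ 0.0685  0.0008 -0.1573]
[[ 0.     0.967  0.256]
 [ 1.    -0.    -0.   ]
 [-0.     0.256 -0.967]]
```

Request:
{"name": "step_arm", "arguments": {"motion": [[35,-32,-8,0],[35,-32,-8,0],[35,-32,-8,0],[35,-32,-8,0],[35,-32,-8,0],[35,-32,-8,0],[35,-32,-8,0],[35,-32,-8,0]], "hand": 1}}

```text
t: 1.9
eef_pos: [0.3592, -0.2917, 0.2914]
tool_rot: [0.0, 0.993, 0.118, 0.0]
ft_force: [1.6, -0.2, 0.4]
gripper_width: 0.997
grip_force: 0.0
```

Request:
{"name": "step_arm", "arguments": {"motion": [[35,-32,-8,0],[35,-32,-8,0],[35,-32,-8,0],[35,-32,-8,0],[35,-32,-8,0],[35,-32,-8,0],[35,-32,-8,0.147],[0,0,0,0]]}}

```text
t: 2.7
eef_pos: [0.5456, -0.0131, 0.3471]
tool_rot: [-0.002, 0.999, 0.048, 0.001]
ft_force: [0.8, 0.4, 0.3]
gripper_width: 1.0
grip_force: 0.0
```

```bash
python3 - <<'E'
from h import *
p=snapshot('wrist');save(p,'w0.png');s=readout.get_state();print(s['t'],s['eef_pos'],s['tool_rot'])
import pickle;pickle.dump(p,open('w0.pkl','wb'))
for t in ['tall_catch','low_catch','gate_post_top']:
    print(t,[(np.round(b['bbox']).tolist(),round(b['score'],2)) for b in finder.boxes_of(t,p)[:2]])
E
```

```text
2.75 [ 0.54432299 -0.01663754  0.34647677] [-7.55526503e-04  9.98747046e-01  5.00364632e-02  3.46409321e-04]
tall_catch [([208.0, 78.0, 48.0, 50.0], 0.72)]
low_catch [([130.0, 78.0, 52.0, 43.0], 0.66)]
gate_post_top [([149.0, 114.0, 112.0, 43.0], 0.58)]
```

View pics/w0.png

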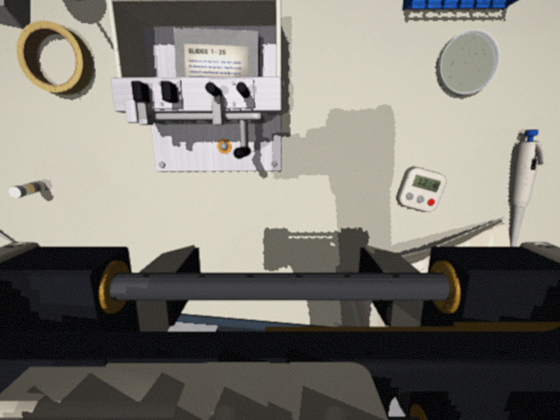

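The wrist view shows the low catch at about (130–180, 78–121), the tall catch at (208–256, 78–128), and the gate post top at about (238,153). I'll crop it for exact tops.

```bash
python3 - <<'E'
import cv2
a=cv2.imread('pics/w0.png')[65:180,105:285]
cv2.imwrite('pics/w0c.png',cv2.resize(a,None,fx=4.4,fy=4.4,interpolation=cv2.INTER_CUBIC))
E
```

```text
(no output)
```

View pics/w0c.png

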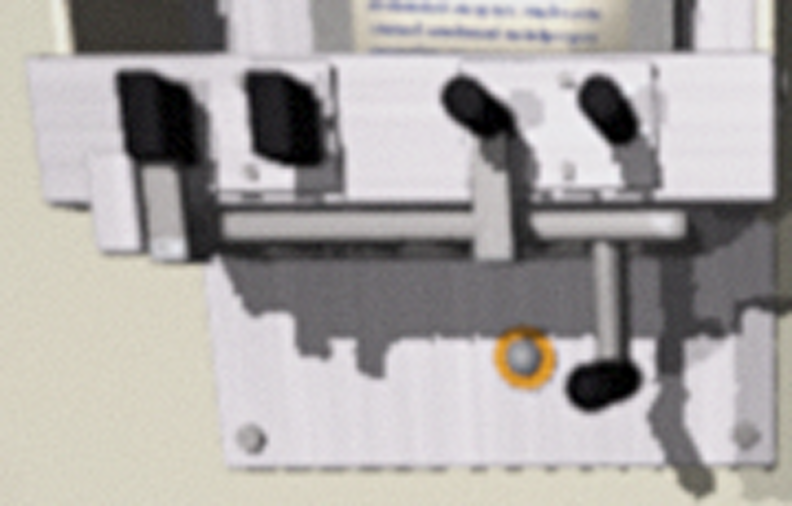

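```bash
python3 - <<'E'
from h import *
import pickle;p=pickle.load(open('w0.pkl','rb'))
q=lambda u,v,z:atz(p,105+u/4.4,65+v/4.4,z)
P={}
for n,u,v,z in [('tallL',462,98,.158),('tallR',598,94,.158),('lowL',139,114,.138),('lowR',268,112,.138),('post',588,388,.151),('barFL',48,200,.110),('barFR',774,200,.110),('barBL',28,58,.11),('barBR',774,58,.11)]:
    P[n]=q(u,v,z);print(n,P[n].round(4))
M=((P['tallL']+P['tallR'])/2+(P['lowL']+P['lowR'])/2)/2
d=P['barFL']-P['barFR'];a=np.arctan2(-d[0],d[1]);d2=P['lowL']-P['tallR'];a2=np.arctan2(-d2[0],d2[1]);print(np.degrees([a,a2]))
print(np.degrees(a))
a=np.radians(5.1);ex=np.array([np.cos(a),np.sin(a)]);ey=np.array([-np.sin(a),np.cos(a)])
for n in P: print(n,(ex@(P[n]-M)[:2]).round(4),(ey@(P[n]-M)[:2]).round(4))
E
```

```text
tallL [0.6621 0.0737 0.158 ]
tallR [0.6662 0.0402 0.158 ]
lowL [0.6528 0.1629 0.138 ]
lowR [0.6566 0.1291 0.138 ]
post [0.5946 0.0392 0.151 ]
barFL [0.6301 0.2026 0.11  ]
barFR [ 0.6503 -0.0052  0.11  ]
barBL [0.6675 0.2065 0.11  ]
barBR [ 0.6876 -0.0015  0.11  ]
[5.5370849  6.25812948]
5.537084898874435
tallL 0.0002 -0.0279
tallR 0.0014 -0.0616
lowL -0.0011 0.0617
lowR -0.0004 0.0277
post -0.0701 -0.0562
barFL -0.0202 0.1033
barFR -0.0186 -0.1055
barBL 0.0174 0.1039
barBR 0.0189 -0.1051
```

Positions agree between the two cameras: the 34 mm post spacing, the 90 mm catch spacing and the 26 mm bar offset all check out. Yaw is about 5.6°. I'm moving over the tall catch, aimed 6 mm towards the fixed post.

Request:
{"name": "step_arm", "arguments": {"motion": [[31.6,-13.8,34,0],[31.6,-13.8,34,0],[31.6,-13.8,34,0],[31.6,-13.8,34,0],[0,0,0,0],[0,0,0,0]], "hand": 0.7, "newtons": 20}}

```text
t: 3.5
eef_pos: [0.6632, 0.0451, 0.2091]
tool_rot: [0.0, 0.999, 0.047, -0.001]
ft_force: [-0.5, -0.3, 1.1]
gripper_width: 0.702
grip_force: 0.0
```

```bash
cat > look.py <<'E'
import sys
from h import *
import pickle
p=snapshot('wrist');n=sys.argv[1];save(p,n+'.png');pickle.dump(p,open(n+'.pkl','wb'))
s=readout.get_state();print(s['t'],s['eef_pos'].round(4),s['tool_rot'].round(4),s['joint_positions'].round(2),s['gripper_width'])
E
python3 look.py w1
```

```text
3.55 [0.6635 0.045  0.2108] [ 4.000e-04  9.989e-01  4.700e-02 -1.000e-04] [ 0.09  0.54 -0.38  1.46  0.21  1.18 -1.79] 0.6996308415853739
```

View pics/w1.png

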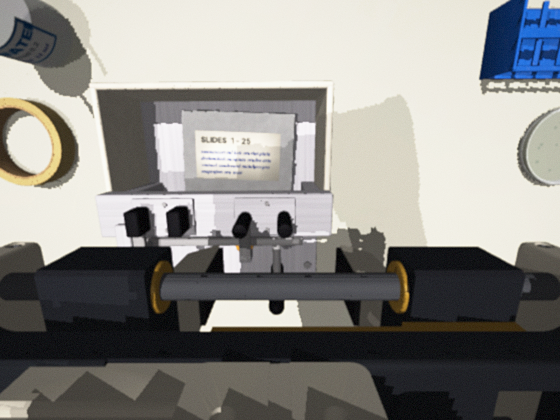

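The wrist view shows the tall post tops at about (241,230) and (286,230), the low posts to the left at (137,225) and (180,225), and the fingers straddling the tall catch's column.

```bash
python3 - <<'E'
from h import *
import pickle;p=pickle.load(open('w1.pkl','rb'))
a=p['image'][175:260,110:310]
cv2.imwrite('pics/w1c.png',cv2.resize(a[:,:,::-1],None,fx=4,fy=4,interpolation=cv2.INTER_CUBIC))
for n,X in [('tL',[.6621,.0737,.158]),('tR',[.6662,.0402,.158])]: print(n,proj(p,X))
E
```

```text
tL (np.float64(239.53819593061428), np.float64(232.93067667872575))
tR (np.float64(285.04775795553337), np.float64(231.74810119249676))
```

View pics/w1c.png

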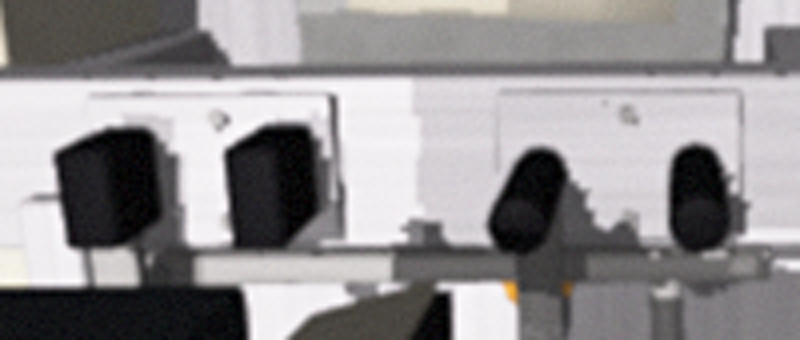

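Request:
{"name": "step_arm", "arguments": {"motion": [[2,-6,30,0],[0,0,30,0],[0,0,22,0],[0,0,0,0],[0,0,0,0]]}}

```text
t: 4.05
eef_pos: [0.6657, 0.0518, 0.1307]
tool_rot: [0.0, 0.999, 0.047, 0.001]
ft_force: [0.3, 0.6, 0.8]
gripper_width: 0.703
grip_force: 0.0
```

Request:
{"name": "step_arm", "arguments": {"motion": [[0,0,0,0],[0,0,0,0],[0,0,0,0],[0,0,0,0],[0,0,0,0],[0,0,0,0]], "hand": 0.3, "newtons": 20}}

```text
t: 4.65
eef_pos: [0.666, 0.0524, 0.1294]
tool_rot: [0.0, 0.999, 0.047, 0.001]
ft_force: [0.4, 0.5, 7.7]
gripper_width: 0.36
grip_force: 20.0
```

Width 0.36 (33 mm) at 20 N with little side force: the tall catch is fully squeezed. Next is the low catch.

Request:
{"name": "step_arm", "arguments": {"motion": [[0,0,0,0],[0,0,0,0]], "hand": 0.7}}

```text
t: 4.85
eef_pos: [0.6649, 0.0521, 0.128]
tool_rot: [0.001, 0.999, 0.047, -0.0]
ft_force: [0.1, 0.2, -1.3]
gripper_width: 0.487
grip_force: 0.0
```

Request:
{"name": "step_arm", "arguments": {"motion": [[0,0,0,0],[0,0,-24,0],[0,0,-24,0],[0,-45,0,0],[0,-45,0,0],[0,0,0,0],[0,0,0,0]]}}

```text
t: 5.55
eef_pos: [0.656, 0.1441, 0.176]
tool_rot: [-0.0, 0.999, 0.049, -0.0]
ft_force: [0.0, -0.8, 0.6]
gripper_width: 0.702
grip_force: 0.0
```

```bash
python3 look.py w2; python3 - <<'E'
from h import *
import pickle;p=pickle.load(open('w2.pkl','rb'))
a=p['image'][150:290,160:400]
cv2.imwrite('pics/w2c.png',cv2.resize(a[:,:,::-1],None,fx=3.3,fy=3.3,interpolation=cv2.INTER_CUBIC))
E
```

```text
5.6 [0.6565 0.1421 0.1759] [ 5.000e-04  9.989e-01  4.790e-02 -4.000e-04] [-0.06  0.58 -0.38  1.48  0.23  1.12 -1.95] 0.7020180582383074
```

View pics/w2c.png

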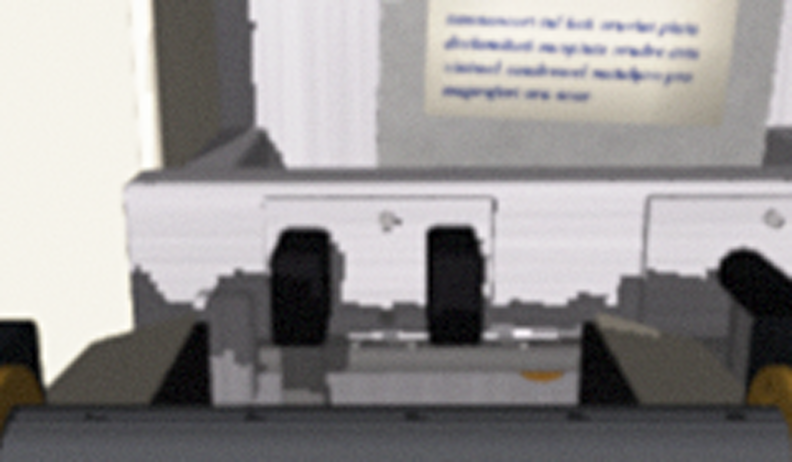

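The crop shows the low posts at about (301,310) and (455,310) between the finger inner edges at 210 and 582. The posts sit about 4–5 mm left of the tool centre, as intended.

Request:
{"name": "step_arm", "arguments": {"motion": [[0,0,28,0],[0,0,28,0],[0,0,0,0],[0,0,0,0]]}}

```text
t: 6.0
eef_pos: [0.6567, 0.141, 0.1204]
tool_rot: [0.0, 0.999, 0.047, -0.001]
ft_force: [0.1, 0.5, 0.5]
gripper_width: 0.7
grip_force: 0.0
```

Request:
{"name": "step_arm", "arguments": {"motion": [[0,0,0,0],[0,0,0,0],[0,0,0,0],[0,0,0,0],[0,0,0,0],[0,0,0,0],[0,0,0,0]], "hand": 0.3}}

```text
t: 6.7
eef_pos: [0.6576, 0.1421, 0.1217]
tool_rot: [0.0, 0.999, 0.047, 0.001]
ft_force: [0.1, 0.5, 7.7]
gripper_width: 0.365
grip_force: 20.0
```

Both catches are squeezed (33.6 mm). I'm releasing, lifting, going over to the gate post and turning so the fingers close along the swing direction.

Request:
{"name": "step_arm", "arguments": {"motion": [[0,0,0,0],[0,0,0,0]], "hand": 0.7}}

```text
t: 6.9
eef_pos: [0.6563, 0.1417, 0.1201]
tool_rot: [0.001, 0.999, 0.047, -0.0]
ft_force: [0.0, 0.1, -0.8]
gripper_width: 0.497
grip_force: 0.0
```

Request:
{"name": "step_arm", "arguments": {"motion": [[0,0,0,0],[0,0,-36,0],[0,0,-36,0],[-23.5,32.3,0,0],[-23.5,32.3,0,0],[-23.5,32.3,0,0],[0,0,0,-0.14],[0,0,0,-0.14]]}}

```text
t: 7.7
eef_pos: [0.595, 0.0372, 0.1924]
tool_rot: [0.001, 0.982, 0.188, -0.0]
ft_force: [0.2, 0.5, 0.2]
gripper_width: 0.701
grip_force: 0.0
```

Request:
{"name": "step_arm", "arguments": {"motion": [[0,0,0,-0.14],[0,0,0,-0.14],[0,0,0,-0.14],[0,0,0,-0.14],[0,0,0,-0.14],[0,0,0,-0.14],[0,0,0,-0.13],[0,0,0,0]]}}

```text
t: 8.5
eef_pos: [0.5954, 0.0389, 0.192]
tool_rot: [-0.0, 0.782, 0.624, -0.0]
ft_force: [0.3, 0.1, -0.0]
gripper_width: 0.7
grip_force: 0.0
```

```bash
python3 look.py w3; python3 - <<'E'
from h import *
import pickle;p=pickle.load(open('w3.pkl','rb'));print(proj(p,[.596,.039,.151]),p['T'][:3,3])
E
```

```text
8.55 [0.5955 0.039  0.192 ] [-2.000e-04  7.831e-01  6.219e-01 -3.000e-04] [ 0.31  0.51 -0.69  1.65  0.35  1.11 -0.7 ] 0.698069592167785
(np.float64(279.6330656459951), np.float64(238.25943291810395)) [0.61106423 0.10484542 0.34924258]
```

View pics/w3.png

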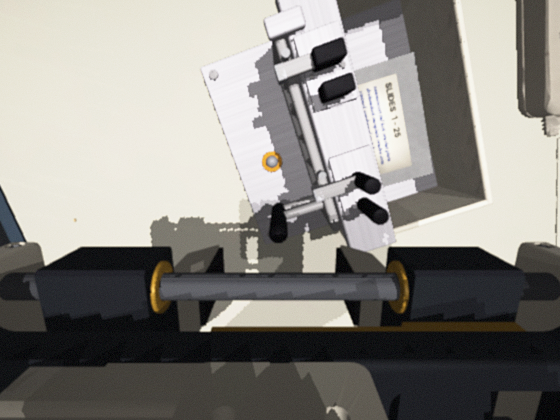

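The post top shows at (278,236) against a predicted (279.6,238), so the tool is centred. Descending and gripping.

Request:
{"name": "step_arm", "arguments": {"motion": [[0,0,25,0],[0,0,25,0],[0,0,22,0],[0,0,0,0]]}}

```text
t: 8.95
eef_pos: [0.5937, 0.0385, 0.1176]
tool_rot: [-0.001, 0.783, 0.622, -0.002]
ft_force: [-0.4, -0.5, -0.6]
gripper_width: 0.704
grip_force: 0.0
```

Request:
{"name": "step_arm", "arguments": {"motion": [[0,0,0,0],[0,0,0,0],[0,0,0,0],[0,0,0,0],[0,0,0,0],[0,0,0,0],[0,0,0,0]], "hand": 0, "newtons": 40}}

```text
t: 9.65
eef_pos: [0.5954, 0.0393, 0.1204]
tool_rot: [-0.0, 0.782, 0.623, -0.0]
ft_force: [-3.8, -0.1, 4.9]
gripper_width: 0.146
grip_force: 40.5
```

Request:
{"name": "step_arm", "arguments": {"motion": [[0.35,-10.1,0,0.07],[0.35,-10.1,0,0.07],[0.35,-10.1,0,0.07]]}}

```text
t: 9.95
eef_pos: [0.567, 0.0487, 0.1205]
tool_rot: [0.0, 0.844, 0.536, 0.0]
ft_force: [0.8, -1.0, -0.3]
gripper_width: 0.139
grip_force: 40.0
```

Request:
{"name": "step_arm", "arguments": {"motion": [[0.35,-10.1,0,0.07],[0.35,-10.1,0,0.07],[0.35,-10.1,0,0.07],[0.35,-10.1,0,0.07],[0.35,-10.1,0,0.07]]}}

```text
t: 10.45
eef_pos: [0.5254, 0.0769, 0.1204]
tool_rot: [0.001, 0.925, 0.381, -0.001]
ft_force: [-0.7, -3.3, 1.8]
gripper_width: 0.14
grip_force: 40.0
```

Request:
{"name": "step_arm", "arguments": {"motion": [[0.35,-10.1,0,0.07],[0.35,-10.1,0,0.07],[0.35,-10.1,0,0.07],[0.35,-10.1,0,0.07],[0.35,-10.1,0,0.07],[0.35,-10.1,0,0.07]]}}

```text
t: 11.05
eef_pos: [0.4918, 0.1274, 0.1204]
tool_rot: [0.001, 0.984, 0.18, -0.001]
ft_force: [-3.7, -3.4, 5.6]
gripper_width: 0.143
grip_force: 40.0
```

Request:
{"name": "step_arm", "arguments": {"motion": [[0.35,-10.1,0,0.07],[0.35,-10.1,0,0.07],[0.35,-10.1,0,0.07],[0.35,-10.1,0,0.07],[0.35,-10.1,0,0.07]]}}

```text
t: 11.55
eef_pos: [0.4818, 0.1773, 0.1204]
tool_rot: [0.001, 1.0, 0.006, -0.001]
ft_force: [-5.9, -3.0, 6.5]
gripper_width: 0.145
grip_force: 40.0
```

Request:
{"name": "step_arm", "arguments": {"motion": [[0.8,-10.1,0,0.07],[0.8,-10.1,0,0.07],[0.8,-10.1,0,0.07],[0,0,0,0],[0,0,0,0],[0,0,0,0],[0,0,0,0]]}}

```text
t: 12.25
eef_pos: [0.4846, 0.2081, 0.1204]
tool_rot: [0.001, 0.995, -0.097, -0.002]
ft_force: [-11.9, -0.7, 10.6]
gripper_width: 0.141
grip_force: 40.0
```

```bash
python3 - <<'E'
from h import *
s=readout.get_state();print(s['t'],s['eef_pos'],s['dq'].round(3),s['grip_force'],s['gripper_width'],s['joint_positions'].round(2))
p=snapshot('top');save(p,'t9.png')
h=np.array([.6275,.179]);a=lambda x:np.arctan2(*(x-h)[::-1])%(2*np.pi)
print(a(np.array([.5954,.0393]))-a(s['eef_pos'][:2]))
for t in ['slide_store','timer','vial','petri']: print(t,[(np.round(b['bbox']).tolist(),round(b['score'],2)) for b in finder.boxes_of(t,p)[:1]])
q=snapshot('scene');b=q['image'][160:380,180:390,::-1];a=p['image'][140:270,140:340,::-1]
b=cv2.resize(b,None,fx=1.9,fy=1.9);a=cv2.resize(a,(380,247))
o=np.zeros((b.shape[0],790,3),np.uint8);o[:,:b.shape[1]]=b;o[:247,405:785]=a;cv2.imwrite('pics/end.png',o)
E
```

```text
12.25 [0.48458654 0.20810252 0.12036263] [ 0.001 -0.001  0.     0.     0.001  0.    -0.001] 40.011271834373474 0.1405801210988519 [-0.26  0.42 -0.33  1.91  0.18  0.84 -2.44]
1.5458292788628496
slide_store [([239.0, 171.0, 37.0, 27.0], 0.56)]
timer [([358.0, 226.0, 28.0, 23.0], 0.86)]
vial []
petri [([366.0, 160.0, 29.0, 28.0], 0.8)]
```

View pics/end.png

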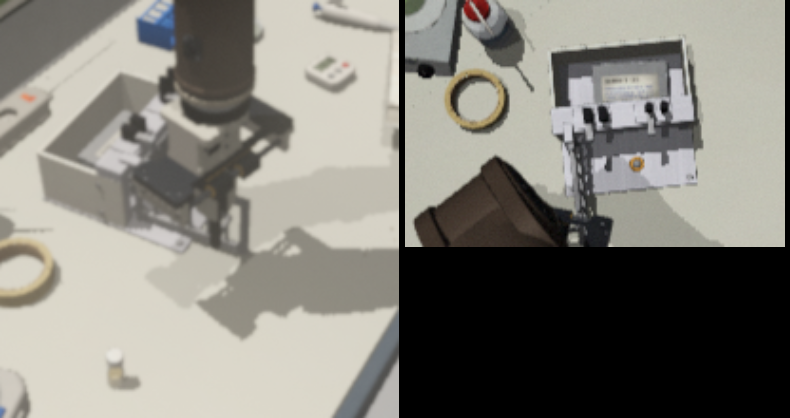

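The closing pictures show the gate standing at about 1.55 rad with the gripper on its post. Both catches are squeezed, and the box, timer, petri dish and vial are where they were. Handing in.

```bash
python3 -c "
from bench import ctrl
print(ctrl.finish_job())"
```

```text
the job is handed in; nothing more can be done
None
```

I squeezed the tall catch and then the low one, swung the gate out past its detent to about 1.55 rad, and handed the job in at about 12 s of the 54 s allowed, still gripping the post at 40 N; in the last pictures the box, timer, vial and petri dish stood where they began, and the hand-in returned no verdict.

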